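# Click the drawer partition into its middle notches

### The job

The red herb drawer on the counter has a sliding metal partition that stands near the drawer's front panel. Gently push the partition with your fingertips along the drawer, away from the front panel, past the first pair of notches, until it clicks into the middle of the three pairs of notches, then leave it seated there and take your hand away. Only push it: do not grip or lift the partition, and leave the other things alone.

Things in the scene. Friction and masses are not known exactly. Their poses are not given: they have to be found in the camera images.
- drawer: Fixed red open wooden drawer on the counter. Origin: centre of its underside, at counter height. z up; y runs along its length from the front panel (handle, brass plate; y -238 to -220 mm, 108 mm high) to the back end (y +220). 200 mm wide (x). Long walls 14 mm thick, topped by steel strips; top at 100 mm. Yaw within 0.4 rad of y pointing to the robot's left.
- notch_first (a point): Point on the drawer's centre line, at the strips' top, midway between the first pair of notches, drawer y = -30 mm. Each strip has three notches, facing each other in pairs: gaps 13 mm long, seen dark from above. Axes as the drawer's.
- notch_middle (a point): The same for the middle pair of notches, drawer y = +50 mm: where the partition must be seated.
- notch_last (a point): The same for the last pair of notches, drawer y = +130 mm.
- divider: The partition: aluminium plate, about 0.45 kg, 8 mm thick (4 mm either side of its origin along drawer y). Origin in its mid plane, on the drawer's centre line, at counter height; axes as the drawer's. Slides without skewing from drawer y -140 to +160 mm; starts at -130 to -60. Can be pushed from either side. Sprung guides hold it down with about 9 N, yet it could be lifted.
- tab_top (a point): Centre of the top edge of the partition's push tab, 162 mm above the counter. Tab: 8 mm thick, 80 mm wide (drawer x), 130 to 162 mm above the counter. Below it, flush with it, a crossbar 200 mm wide at 120 to 130 mm; both stand above all else of the drawer.
- ear_line (a point): Midpoint between the partition's two sprung steel ears (rollers, 18 mm diameter, one on each strip), on their axis: 109 mm above the counter riding on the strips, about 105.5 seated in notches. Sliding takes 1 to 2 N. At a notch the push falls to nothing and the plate jumps ahead 3 to 6 mm; pushing out takes 6 to 9 N. Left within 3 mm of a notch's centre it is drawn in.
- basin: Lilac plastic bowl, 190 mm across, 85 mm high, loose on the counter beyond the drawer; leave alone. Origin under its centre.
- jar: White ceramic jar with a dark lid, 64 mm across, 100 mm high, loose on the counter on the robot's side of the drawer; leave alone. Origin under its centre.
- brush: Hand brush, 200 mm long, lying loose beyond the drawer; leave alone. Origin under its middle.
- weight: Small brass weight, 26 mm across, 30 mm high, standing inside the drawer on its floor between front panel and partition, well below the rim; leave alone. Origin under its centre.

How it is judged:
By the outcome, as a careful person would: the job done as asked, in the order asked, and still so for the second after the job is handed in, with the robot touching nothing.
It also fails if it takes over 51 s, if anything falls off the work surface, if the arm or the gripper's body presses on something with over 40 N, if the wrist force passes 120 N, or if a joint passes its speed limit or range.

### The arm

A 6-joint arm with a two-finger parallel gripper is mounted at the origin on the work surface. World frame = base frame: x ahead of the robot, y to its left, z up, the work surface at z = 0. Lengths are in mm, angles in rad, forces in N, time in s.
With the tool pointing down it reaches from about 350 to 875 mm from the base axis. Payload 4.2 kg.
Tool frame: the origin (TCP) lies midway between the tips of the shut fingers; the grasp point (between the pads) lies 19 mm behind it; z points along the fingers, y is the direction in which the jaws open and shut (so a half turn about z gives the same grasp; the last joint's range is limited). The gripper opens to 85 mm and grips with 20 to 120 N. Pads are 22 mm wide; open, the fingers measure 114 mm over their backs; the gripper's body (76 mm by 85 mm) begins 54 mm behind the grasp point. The pads swing forward as they close: fully open they stand 13 mm farther back than shut.
Start: joints at [-0.946, 0.385, 0.008, 0, -1.194, -0.259], TCP at [223.574, -583.621, 231.312] pointing down, gripper open.
Joint ranges: [-3.14, 3.14], [-1.21, 2.06], [-1.07, 1.41], [-3.16, 2.05], [-2.99, -0.16], [-3.1, 3.1]. Speed limits (rad/s): [2.79, 2.79, 3.14, 3.14, 3.14, 3.14].

### API

Orientations are given as a unit quaternion [x, y, z, w].
In Python, from bench import read_state, get_image, job_done, search_frame, regions_of gives the robot as it stands.
- The arm moves only by the tool servo_tool, never from a script. Its arguments are lists of equal length, an entry for each row: "turn": the turn, a rotation vector about the world's x, y, z in rad, a list of three; "dp": the shift along the world's x, y, z in m, a list of three; "fingers": the finger opening in m, from 0 to 0.0854. In form: {"turn": [[rx, ry, rz], ...], "dp": [[tx, ty, tz], ...], "fingers": [fingers, ...]}. A call has exactly 5 rows; each row shifts and turns the pose as measured when the row begins; what a row does not reach is not made up. A row lasts 1/8 s, in which the tool goes at most 62.5 mm and 10.7 degrees, less where a joint would pass 70% of its speed; a pose out of reach is approached as far as the arm can. A call is refused whole if a number of a shift passes 0.0625 or a number of a turn 0.188, either way. A call with a gripper value outside its range is refused whole. The fingers move at their own pace and stop on an object; the grip force is fixed at half the most. Time passes only in rows, so rows that do not move let the fingers close, or fill a call up. It gives the time, the measured TCP pose, the force and the opening at its end, in the units of the state.
- read_state(): the state, without advancing time (a new reading comes with each control period).
- get_image(name): name is "scene" or "side" or "wrist"; returns a dict with "img" (420x560x3 uint8, red, green, blue), "vfov" (degrees; the focal length in pixels is half the picture's height over the tangent of half this angle, whatever the lens; pixels are square), "cx", "cy" (the principal point, pixels), "world_from_camera" (4x4, takes a point from camera to world coordinates); the wrist camera has in their place "mount" (4x4, takes a point from camera to tool coordinates, whose origin is the TCP and whose axes are the flange's). Camera axes: x right, y down, z forward; pixel columns grow to the right and rows downward; lengths in mm; the calibration is good to about 2 mm. A picture is of the moment at which its call begins: read the wrist's pose just before it. There is no depth.
- job_done(): hands the job in, once; it reports no verdict.
Trained networks look in the newest picture that a camera, given by its name, has taken for a name from the list of things; names that differ only in an ending like _2 or _b are one class to them, and where a whole thing is asked for, a point or a joint stands for the part that bears it (a point fixed in the world has none). Each returns a list of dicts, best first, with "score" (0 to 1); they miss things now and then, are a little off and sometimes report something else, mostly with a low value. They report only what shows in the picture. A call takes as long as a camera call.
- search_frame(query, camera): "box" ([left, top, width, height] in pixels, round what is visible of it).
- regions_of(query, camera): "region" (420x560 bool, what is visible of it) and "box" ([left, top, width, height] in pixels, round what is visible of it).
The state is a dict: "clock": time; "joints": joint angles; "joint_vel": joint speeds; "joint_efforts": joint torques, N m; "position": TCP position; "ee_rot": TCP orientation; "contact_force": force on the tool from outside, world axes, zero at the start; "wrist_torque": the same for the moment, N m; "gripper_width": finger opening in mm.
Only numpy, scipy, OpenCV 4.12 (cv2) and the standard library are available. Lean on these libraries where they do the work, as an engineer would, in place of code of your own. Each camera call takes 0.05 s, during which the arm holds its last target. There are 200 camera calls.

## Working session

There is one attempt and no reset: what is moved stays moved. The work goes in short steps, Python scripts to look and compute and a tool call to move; the robot and the scene stay as the last step left them, time stands still between calls to the robot, and variables do not carry over. Pictures are saved under pics/ and viewed, about 8 in all and at most 12, crops included, and the job is handed in when it is done.

Besides the shell and the picture viewer there is one more tool, called after "Request:" as name(argument=value, ...) on one line, values as JSON. servo_tool: Moves the arm, as the interface text tells. Its arguments: {"type":"object","properties":{"turn":{"type":"array","items":{"type":"array","items":{"type":"number"}}},"dp":{"type":"array","items":{"type":"array","items":{"type":"number"}}},"fingers":{"type":"array","items":{"type":"number"}}},"required":["turn","dp","fingers"]}

```bash
mkdir -p pics
cat > h.py <<'E'
import numpy as np, cv2
from bench import *
def cam(n):
    s=read_state(); g=get_image(n); h=g["img"].shape[0]
    f=h/2/np.tan(np.radians(g["vfov"])/2)
    if n=="wrist":
        from scipy.spatial.transform import Rotation as R
        T=np.eye(4);T[:3,:3]=R.from_quat(s["ee_rot"]).as_matrix();T[:3,3]=s["position"]
        T=T@np.array(g["mount"])
    else: T=np.array(g["world_from_camera"])
    return g["img"],f,g["cx"],g["cy"],T
def ray(c,u,v):
    _,f,cx,cy,T=c; d=T[:3,:3]@np.array([(u-cx)/f,(v-cy)/f,1]); return T[:3,3],d/np.linalg.norm(d)
def atz(c,u,v,z):
    o,d=ray(c,u,v); return o+d*(z-o[2])/d[2]
def proj(c,P):
    _,f,cx,cy,T=c; p=np.linalg.inv(T)@np.append(P,1); return np.array([cx+f*p[0]/p[2],cy+f*p[1]/p[2]])
def tri(rs):
    A=sum(np.eye(3)-np.outer(d,d) for o,d in rs); b=sum((np.eye(3)-np.outer(d,d))@o for o,d in rs); return np.linalg.solve(A,b)
E
python3 - <<'E'
from h import *
s=read_state(); print(s["clock"],s["position"],s["ee_rot"],s["contact_force"])
ims=[]
for n in("scene","side"):
    c=cam(n); ims.append(c[0]); print(n,c[1],c[4][:3,3].round(),c[4][:3,2].round(2))
    for q in("drawer","divider","tab_top","ear_line","notch_first","notch_middle","notch_last","basin","jar","weight"):
        r=search_frame(q,n); print(q,[(np.round(x["box"]),round(x["score"],2)) for x in r[:2]])
    cv2.imwrite(f"pics/{n}0.png",c[0][...,::-1])
E
```

```text
0.0 [ 223.36948114 -583.08876875  230.21843388] [-1.81808127e-01  9.83333409e-01  1.07142491e-03 -2.52144144e-04] [-0.73748826 -0.13631356 -0.66971601]
scene 514.1085530201979 [1012. -257.  872.] [-0.47  0.37 -0.8 ]
drawer [(array([ 60., 160., 281., 208.]), 0.87)]
divider [(array([143., 200.,  48.,  97.]), 0.79)]
tab_top [(array([141., 196.,  47., 103.]), 0.72)]
ear_line []
notch_first [(array([ 56., 159., 283., 207.]), 0.84)]
notch_middle [(array([ 59., 160., 281., 205.]), 0.77)]
notch_last [(array([ 57., 157., 282., 207.]), 0.6)]
basin [(array([185., 304., 118., 116.]), 0.96)]
jar []
weight [(array([112., 290.,  19.,  17.]), 0.63), (array([ 57., 159., 283., 206.]), 0.41)]
side 468.37191238966693 [ 305. -404.  731.] [ 0.34  0.57 -0.75]
drawer [(array([200., 175., 227., 245.]), 0.69)]
divider [(array([242., 281., 131.,  80.]), 0.92)]
tab_top [(array([244., 283., 126.,  74.]), 0.71)]
ear_line [(array([245., 293., 125.,  46.]), 0.53)]
notch_first [(array([202., 176., 228., 244.]), 0.9)]
notch_middle [(array([201., 173., 228., 246.]), 0.84)]
notch_last [(array([199., 172., 228., 247.]), 0.57)]
basin [(array([363., 214., 113.,  97.]), 0.83)]
jar [(array([176., 277.,  44.,  61.]), 0.83)]
weight []
```

View pics/scene0.png

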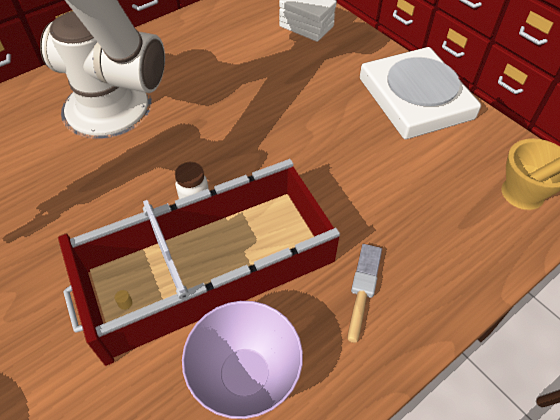

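View pics/side0.png

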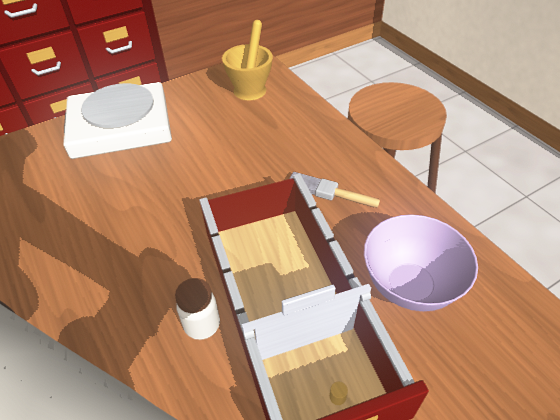

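The scene picture shows the partition at about (165,248), with dark notches at about (172,207), (213,187), (253,178) on the far strip and (212,285), (252,267), (292,250) on the near strip. The side view shows the tab at about (308,300) and the jar at (198,308). I'll zoom in to get the notches and tab precisely.

Run:
```python
import cv2,numpy as np
a=cv2.imread("pics/scene0.png")[150:350,80:347]; b=cv2.imread("pics/side0.png")[170:370,190:390]
cv2.imwrite("pics/c1.png",cv2.resize(a,None,fx=3,fy=3,interpolation=cv2.INTER_CUBIC))
cv2.imwrite("pics/c2.png",cv2.resize(b,None,fx=3,fy=3,interpolation=cv2.INTER_CUBIC))
```

```text
(no output)
```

View pics/c1.png

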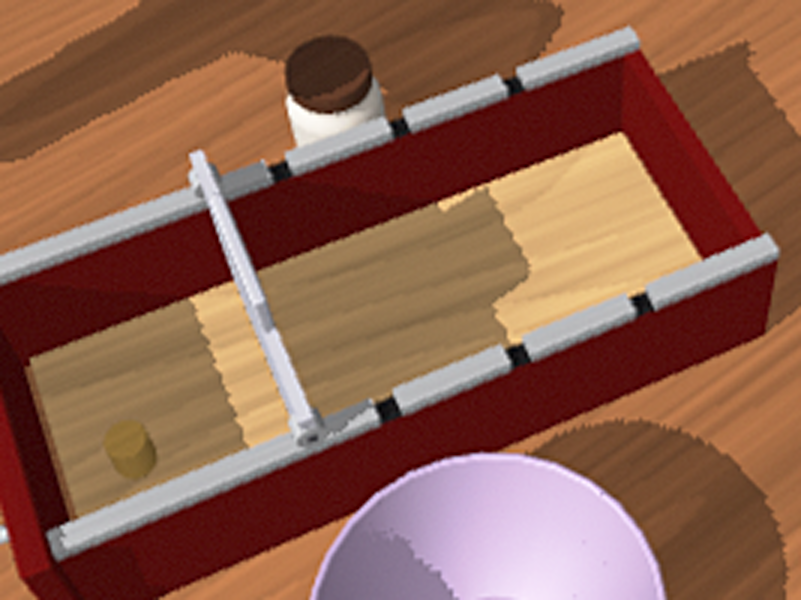

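View pics/c2.png

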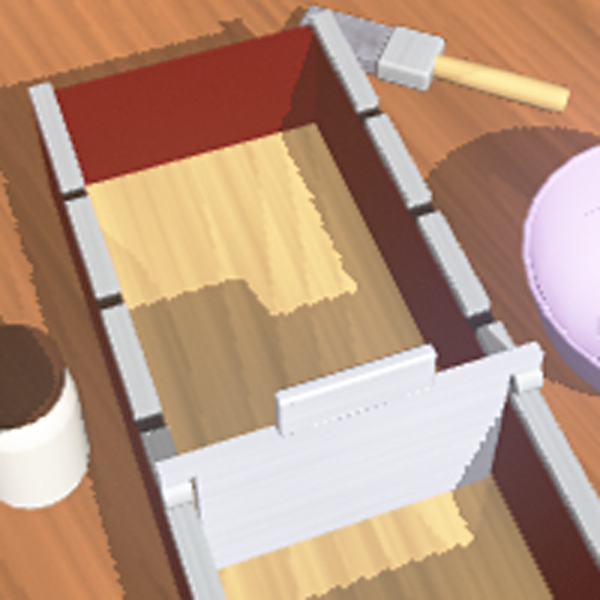

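Run:
```python
from h import *
from scipy.optimize import least_squares
C={n:cam(n) for n in("scene","side")}
S=lambda L:[(80+x/3,150+y/3) for x,y in L]; D=lambda L:[(190+x/3,170+y/3) for x,y in L]
ys=[-30,50,130]
W=[(-93,y) for y in ys]+[(93,y) for y in ys]
obs={"scene":S([(279,172),(399,127),(513,86),(388,409),(517,355),(641,303)]),"side":D([(150,424),(109,300),(76,192),(483,318),(424,209),(371,113)])}
def pts(p,L): 
    c,s=np.cos(p[2]),np.sin(p[2]); return [np.array([p[0]+c*x-s*y,p[1]+s*x+c*y]) for x,y in L]
def f(p,k=("scene","side")):
    return np.concatenate([proj(C[n],np.append(q,p[3]))-o for n in k for q,o in zip(pts(p,W),obs[n])])
r=least_squares(f,[600,0,0,98]);print(r.x,np.abs(r.fun).max(),r.cost)
print(f(r.x).reshape(-1,2).round(1).tolist())
for k in("scene","side"):
    q=least_squares(lambda p:f(np.append(p,98),(k,)),[600,0,0]);print(k,q.x,q.cost)
# tab: side view corners, front-edge left/right at top
p=r.x; c,s=np.cos(p[2]),np.sin(p[2])
def loc(P): d=P[:2]-p[:2]; return np.array([c*d[0]+s*d[1],-s*d[0]+c*d[1]]).round(1)
for uv in D([(278,397),(435,347)]): print("side tab",loc(atz(C["side"],*uv,162)))
for uv in S([(213,190),(262,302)]): print("scene tab",loc(atz(C["scene"],*uv,162)))
for uv in S([(193,155),(308,436)]): print("scene bar",loc(atz(C["scene"],*uv,130)))
np.save("drawer.npy",p)
# predicted overlay
for n in C:
    im=C[n][0][...,::-1].copy()
    for x,y,z in [(-100,-220,100),(100,-220,100),(100,220,100),(-100,220,100)]:
        q=pts(p,[(x,y)])[0]; print(n,x,y,proj(C[n],np.append(q,z)).round())
```

```text
[ 5.33333634e+02 -4.63240453e+01 -2.15832543e-01  9.31204122e+01] 0.6781888435485257 1.1253622584257876
[[0.3, -0.5], [-0.1, 0.0], [-0.1, -0.2], [-0.2, 0.1], [-0.0, 0.1], [-0.1, 0.3], [0.4, -0.7], [0.6, 0.1], [-0.2, 0.6], [-0.3, 0.1], [-0.3, 0.0], [-0.0, -0.2]]
scene [ 5.36357142e+02 -4.78904050e+01 -2.13357881e-01] 0.6663743160696125
side [ 5.31428649e+02 -4.93204024e+01 -2.18080867e-01] 0.5561763819902346
side tab [-39.8 -77.2]
side tab [ 39.4 -77. ]
scene tab [-42.9 -75.1]
scene tab [ 40.4 -73.9]
scene bar [-98.2 -76.9]
scene bar [109.4 -77.2]
scene -100 -220 [ 70. 239.]
scene 100 -220 [ 98. 335.]
scene 100 220 [340. 234.]
scene -100 220 [290. 159.]
side -100 -220 [276. 434.]
side 100 -220 [415. 382.]
side 100 220 [300. 172.]
side -100 220 [199. 198.]
```

Both views agree (residuals under 0.7 px). The drawer is at about (533,-48) with yaw -0.216, and the partition is at drawer y of about -75, which matches the given range. I'll move to about drawer y = -120 with fingers shut and tool x along the drawer.

Request:
servo_tool(turn=[[0,0,0.1],[0,0,0.1],[0,0,0.1],[0,0,0.1],[0,0,0.1]], dp=[[0.028,0.042,0],[0.028,0.042,0],[0.028,0.042,0],[0.028,0.042,0],[0.028,0.042,0]], fingers=[0,0,0,0,0])

```text
clock: 1.82
position: [365.2, -370.4, 230.8]
ee_rot: [-0.424, 0.906, -0.001, 0.0]
contact_force: [0.4, -0.1, -0.2]
gripper_width: 0.2
```

Request:
servo_tool(turn=[[0,0,0.1],[0,0,0.1],[0,0,0.1],[0,0,0.1],[0,0,0.1]], dp=[[0.028,0.042,0],[0.028,0.042,0],[0.028,0.042,0],[0.028,0.042,0],[0.028,0.042,0]], fingers=[0,0,0,0,0])

```text
clock: 2.45
position: [509.3, -152.8, 232.5]
ee_rot: [-0.642, 0.767, -0.002, 0.002]
contact_force: [0.6, -0.5, -0.1]
gripper_width: -0.2
```

```bash
cat > st.py <<'E'
from h import *
from scipy.spatial.transform import Rotation as R
p=np.load("drawer.npy"); p[:2]=[533.3,-48]
def st():
    s=read_state(); c,sn=np.cos(p[2]),np.sin(p[2]); d=s["position"][:2]-p[:2]
    A=np.array([[c,sn],[-sn,c]]); X=R.from_quat(s["ee_rot"]).as_matrix()
    F=np.array(s["contact_force"])
    print("t",round(s["clock"],2),"TCP",np.round(s["position"],1),"drawer",(A@d).round(1),"F",(A@F[:2]).round(1),F[2].round(1),"toolx drawer",(A@X[:2,0]).round(3),"z",X[:,2].round(3),"w",s["gripper_width"])
st()
E
python3 st.py
```

```text
t 2.45 TCP [ 509.3 -152.8  232.5] drawer [  -1.  -107.5] F [ 0.7 -0.3] -0.1 toolx drawer [ 0.038 -0.999] z [ 0.005 -0.001 -1.   ] w -0.2325823906015268
```

Request:
servo_tool(turn=[[0,0,-0.019],[0,0,-0.019],[0,0,0],[0,0,0],[0,0,0]], dp=[[-0.002,-0.01,-0.01],[0,0,-0.03],[0,0,-0.03],[0,0,-0.018],[0,0,0]], fingers=[0,0,0,0,0])

```text
clock: 3.08
position: [507.5, -162.3, 142.0]
ee_rot: [-0.627, 0.779, -0.003, 0.002]
contact_force: [0.9, 0.1, -0.3]
gripper_width: -0.1
```

Run:
```python
from st import *
a=cam("scene"); b=cam("side")
im=np.hstack([cv2.resize(a[0][150:350,60:260],(400,400)),cv2.resize(b[0][220:420,190:390],(400,400))])
cv2.imwrite("pics/d1.png",im[...,::-1])
```

```text
t 3.08 TCP [ 507.5 -162.3  142. ] drawer [  -0.8 -117.2] F [0.9 0.3] -0.3 toolx drawer [ 0.001 -1.   ] z [ 0.006 -0.002 -1.   ] w -0.08555681670223544
```

View pics/d1.png

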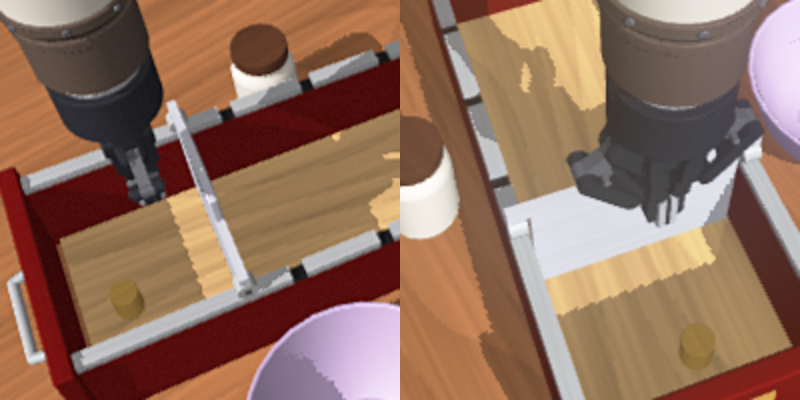

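The fingers are shut behind the tab, near its centre and clear of everything else. Approaching now.

Request:
servo_tool(turn=[[0,0,0],[0,0,0],[0,0,0],[0,0,0],[0,0,0]], dp=[[0.001,0.004,0],[0.001,0.004,0],[0.001,0.004,0],[0.001,0.004,0],[0.001,0.004,0]], fingers=[0,0,0,0,0])

```text
clock: 3.8
position: [515.7, -141.4, 146.8]
ee_rot: [-0.627, 0.779, -0.006, 0.005]
contact_force: [-0.0, 0.5, -0.5]
gripper_width: -0.2
```

Request:
servo_tool(turn=[[0,0,0],[0,0,0],[0,0,0],[0,0,0],[0,0,0]], dp=[[0.0006,0.003,0],[0.0006,0.003,0],[0.0006,0.003,0],[0.0006,0.003,0],[0.0006,0.003,0]], fingers=[0,0,0,0,0])

```text
clock: 4.42
position: [518.9, -126.1, 146.8]
ee_rot: [-0.627, 0.779, -0.006, 0.005]
contact_force: [0.3, -1.8, -0.9]
gripper_width: 0.3
```

```bash
python3 st.py
```

```text
t 4.42 TCP [ 518.9 -126.1  146.8] drawer [  2.7 -79.3] F [ 0.7 -1.7] -0.9 toolx drawer [ 0.001 -1.   ] z [ 0.016 -0.004 -1.   ] w 0.2669166748066905
```

Request:
servo_tool(turn=[[0,0.005,0],[0,0.005,0],[0,0.005,0],[0,0,0],[0,0,0]], dp=[[0.0006,0.0035,-0.0005],[0.0006,0.0035,-0.0005],[0.0006,0.0035,-0.0005],[0.0006,0.0035,-0.0005],[0.0006,0.0035,0]], fingers=[0,0,0,0,0])

```text
clock: 5.05
position: [522.6, -107.6, 145.4]
ee_rot: [-0.627, 0.779, -0.002, -0.001]
contact_force: [0.5, -1.7, -0.3]
gripper_width: 0.0
```

```bash
python3 st.py
```

```text
t 5.05 TCP [ 522.6 -107.6  145.4] drawer [  2.3 -60.6] F [ 0.8 -1.6] -0.3 toolx drawer [ 0.001 -1.   ] z [ 0.001 -0.004 -1.   ] w 0.002351837514546732
```

Now 1.5 mm rows to find the first click.

Request:
servo_tool(turn=[[0,0,0],[0,0,0],[0,0,0],[0,0,0],[0,0,0]], dp=[[0.0004,0.002,0],[0.0004,0.002,0],[0.0004,0.002,0],[0.0004,0.002,0],[0.0004,0.002,0]], fingers=[0,0,0,0,0])

```text
clock: 5.68
position: [524.8, -96.6, 145.3]
ee_rot: [-0.627, 0.779, -0.002, -0.001]
contact_force: [0.0, -0.1, -0.4]
gripper_width: -0.2
```

```bash
python3 st.py
```

```text
t 5.67 TCP [524.8 -96.6 145.3] drawer [  2.1 -49.3] F [ 0.  -0.1] -0.4 toolx drawer [ 0.001 -1.   ] z [ 0.001 -0.004 -1.   ] w -0.19648887163864837
```

Request:
servo_tool(turn=[[0,0,0],[0,0,0],[0,0,0],[0,0,0],[0,0,0]], dp=[[0.0002,0.001,0],[0.0002,0.001,0],[0,0,0],[0,0,0],[0,0,0]], fingers=[0,0,0,0,0])

```text
clock: 6.3
position: [524.6, -93.5, 144.4]
ee_rot: [-0.627, 0.779, -0.001, -0.001]
contact_force: [-0.8, 0.3, -0.5]
gripper_width: -0.1
```

```bash
python3 st.py
```

```text
t 6.3 TCP [524.6 -93.5 144.4] drawer [  1.2 -46.4] F [-0.8  0.1] -0.5 toolx drawer [ 0.001 -1.   ] z [-0.001 -0.003 -1.   ] w -0.12108129287581605
```

Clicked: the push fell to zero at TCP drawer y of about -49, as predicted. Next I'll re-contact gently to get a reference.

Request:
servo_tool(turn=[[0,0,0],[0,0,0],[0,0,0],[0,0,0],[0,0,0]], dp=[[0.0002,0.001,0],[0,0.0005,0],[0,0,0],[0,0,0],[0,0,0]], fingers=[0,0,0,0,0])

```text
clock: 6.92
position: [524.8, -92.0, 144.5]
ee_rot: [-0.627, 0.779, -0.001, -0.001]
contact_force: [-0.2, 0.3, -0.3]
gripper_width: 0.1
```

```bash
python3 st.py
```

```text
t 6.92 TCP [524.8 -92.  144.5] drawer [  1.1 -44.8] F [-0.3  0.2] -0.3 toolx drawer [ 0.001 -1.   ] z [-0.001 -0.003 -1.   ] w 0.09665490759078865
```

Request:
servo_tool(turn=[[0,0,0],[0,0,0],[0,0,0],[0,0,0],[0,0,0]], dp=[[0.0002,0.001,0],[0.0002,0.001,0],[0.0002,0.001,0],[0.0002,0.001,0],[0.0002,0.001,0]], fingers=[0,0,0,0,0])

```text
clock: 7.55
position: [525.0, -90.8, 144.6]
ee_rot: [-0.627, 0.779, -0.002, -0.004]
contact_force: [0.1, -5.5, -0.2]
gripper_width: 0.0
```

```bash
python3 st.py
```

```text
t 7.55 TCP [525.  -90.8 144.6] drawer [  1.  -43.6] F [ 1.3 -5.4] -0.2 toolx drawer [ 0.001 -1.   ] z [-0.004 -0.009 -1.   ] w 0.009256851970604644
```

Reference: seated contact is at TCP y of about -44.3, so the middle notch should show contact at about +35.7. Pushing out of the first notch.

Request:
servo_tool(turn=[[0,0,0],[0,0,0],[0,0,0],[0,0,0],[0,0,0]], dp=[[0.0005,0.002,0],[0.0006,0.003,0],[0.0006,0.003,0],[0.0006,0.003,0],[0.0006,0.003,0]], fingers=[0,0,0,0,0])

```text
clock: 8.18
position: [527.1, -80.7, 144.6]
ee_rot: [-0.627, 0.779, -0.004, -0.007]
contact_force: [0.7, -1.4, 0.0]
gripper_width: -0.3
```

```bash
python3 st.py
```

```text
t 8.18 TCP [527.1 -80.7 144.6] drawer [  1.  -33.2] F [ 1.  -1.2] 0.0 toolx drawer [-0.001 -1.   ] z [-0.006 -0.015 -1.   ] w -0.28786558443843135
```

Request:
servo_tool(turn=[[0.005,-0.002,0],[0.005,-0.002,0],[0.005,-0.002,0],[0,0,0],[0,0,0]], dp=[[0.0009,0.004,0],[0.0009,0.004,0],[0.0009,0.004,0],[0.0009,0.004,0],[0.0009,0.004,0]], fingers=[0,0,0,0,0])

```text
clock: 8.8
position: [532.0, -58.8, 144.5]
ee_rot: [-0.627, 0.779, 0.001, 0.001]
contact_force: [1.0, -2.3, -1.0]
gripper_width: 0.2
```

Request:
servo_tool(turn=[[0,0,0],[0,0,0],[0,0,0],[0,0,0],[0,0,0]], dp=[[0.0009,0.004,0],[0.0009,0.004,0],[0.0009,0.004,0],[0.0009,0.004,0],[0.0009,0.004,0]], fingers=[0,0,0,0,0])

```text
clock: 9.43
position: [536.7, -37.3, 144.5]
ee_rot: [-0.627, 0.779, 0.001, 0.0]
contact_force: [0.1, -1.9, -0.0]
gripper_width: 0.2
```

```bash
python3 st.py
```

```text
t 9.43 TCP [536.7 -37.3 144.5] drawer [ 1.  11.2] F [ 0.5 -1.8] -0.0 toolx drawer [ 0. -1.] z [-0.     0.002 -1.   ] w 0.16557394772065093
```

At 11.2; the click is expected at about 30. Going 12 mm, then in small steps.

Request:
servo_tool(turn=[[0,0,0],[0,0,0],[0,0,0],[0,0,0],[0,0,0]], dp=[[0.0005,0.0025,0],[0.0005,0.0025,0],[0.0005,0.0025,0],[0.0005,0.0025,0],[0.0005,0.002,0]], fingers=[0,0,0,0,0])

```text
clock: 10.05
position: [539.5, -24.2, 144.5]
ee_rot: [-0.627, 0.779, 0.001, 0.001]
contact_force: [-1.0, -1.5, 0.3]
gripper_width: -0.1
```

```bash
python3 st.py
```

```text
t 10.05 TCP [539.5 -24.2 144.5] drawer [ 1.  24.5] F [-0.7 -1.7] 0.3 toolx drawer [ 0. -1.] z [ 0.     0.002 -1.   ] w -0.08879688422158538
```

Request:
servo_tool(turn=[[0,0,0],[0,0,0],[0,0,0],[0,0,0],[0,0,0]], dp=[[0.0003,0.0015,0],[0.0003,0.0015,0],[0.0003,0.001,0],[0,0,0],[0,0,0]], fingers=[0,0,0,0,0])

```text
clock: 10.68
position: [540.5, -19.5, 144.5]
ee_rot: [-0.627, 0.779, 0.001, 0.001]
contact_force: [0.5, 0.0, -0.8]
gripper_width: -0.2
```

```bash
python3 st.py
```

```text
t 10.68 TCP [540.5 -19.5 144.5] drawer [ 0.9 29.3] F [0.5 0.1] -0.8 toolx drawer [ 0. -1.] z [ 0.     0.002 -1.   ] w -0.1695819384798321
```

Request:
servo_tool(turn=[[0,0,0],[0,0,0],[0,0,0],[0,0,0],[0,0,0]], dp=[[0.0002,0.001,0],[0.0002,0.001,0],[0.0002,0.001,0],[0.0002,0.0005,0],[0.0002,0.0005,0]], fingers=[0,0,0,0,0])

```text
clock: 11.3
position: [541.6, -14.7, 144.6]
ee_rot: [-0.627, 0.779, 0.001, 0.001]
contact_force: [-0.1, 0.1, 0.2]
gripper_width: -0.0
```

Run:
```python
from st import *
a=cam("scene"); b=cam("side")
im=np.hstack([cv2.resize(a[0][150:350,140:340],(400,400)),cv2.resize(b[0][170:370,190:390],(400,400))])
cv2.imwrite("pics/d2.png",im[...,::-1])
```

```text
t 11.3 TCP [541.6 -14.7 144.6] drawer [ 1.  34.4] F [-0.1  0. ] 0.2 toolx drawer [ 0. -1.] z [ 0.001  0.003 -1.   ] w -0.013041286295298713
```

View pics/d2.png

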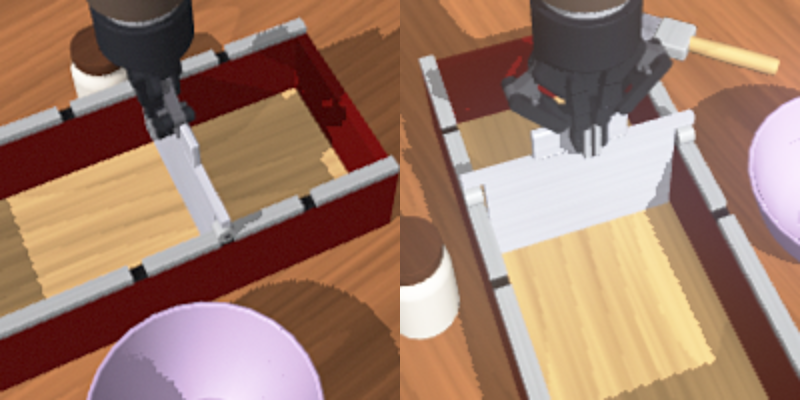

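The first and last notches show dark and the ears cover the middle pair. Force is zero while 5 mm past the click, so it's seated. Backing off along the drawer, then up and away.

Request:
servo_tool(turn=[[0,0,0],[0,0,0],[0,0,0],[0,0,0],[0,0,0]], dp=[[-0.002,-0.01,0],[-0.003,-0.015,0],[-0.003,-0.015,0],[0,0,0.03],[0,0,0.05]], fingers=[0,0,0,0,0])

```text
clock: 12.02
position: [529.2, -60.1, 221.9]
ee_rot: [-0.626, 0.78, 0.004, -0.004]
contact_force: [2.0, 0.2, 0.5]
gripper_width: -0.1
```

Request:
servo_tool(turn=[[0,0,0],[0,0,0],[0,0,0],[0,0,0],[0,0,0]], dp=[[-0.01,-0.05,0.03],[-0.01,-0.06,0.03],[-0.01,-0.06,0],[-0.01,-0.06,0],[0,0,0]], fingers=[0,0,0,0,0])

```text
clock: 12.65
position: [487.7, -294.7, 286.3]
ee_rot: [-0.625, 0.78, -0.0, 0.0]
contact_force: [0.5, 0.9, -0.5]
gripper_width: 0.1
```

Run:
```python
from st import *
a=cam("scene"); b=cam("side")
for n,c in(("scene",a),("side",b)):
    q=lambda x,y,z:proj(c,[p[0]+np.cos(p[2])*x-np.sin(p[2])*y,p[1]+np.sin(p[2])*x+np.cos(p[2])*y,z]).round(1)
    print(n,"tab front corners pred",q(-40,46,158),q(40,46,158),search_frame("divider",n)[:1])
o=b[0].copy()
im=np.hstack([cv2.resize(a[0][150:350,140:340],(400,400)),cv2.resize(o[170:370,190:390],(400,400))])
cv2.imwrite("pics/d3.png",im[...,::-1])
```

```text
t 12.65 TCP [ 487.7 -294.7  286.3] drawer [   8.3 -250.7] F [0.3 0.9] -0.5 toolx drawer [-0.003 -1.   ] z [ 0.001 -0.    -1.   ] w 0.10012094587170828
scene tab front corners pred [217.3 192.1] [234.9 225.8] [{'box': [208.5, 178.3, 53.3, 90.7], 'score': 0.76}]
side tab front corners pred [256.8 239.5] [304.6 226. ] [{'box': [221.3, 219.9, 119.2, 76.7], 'score': 0.67}]
```

View pics/d3.png

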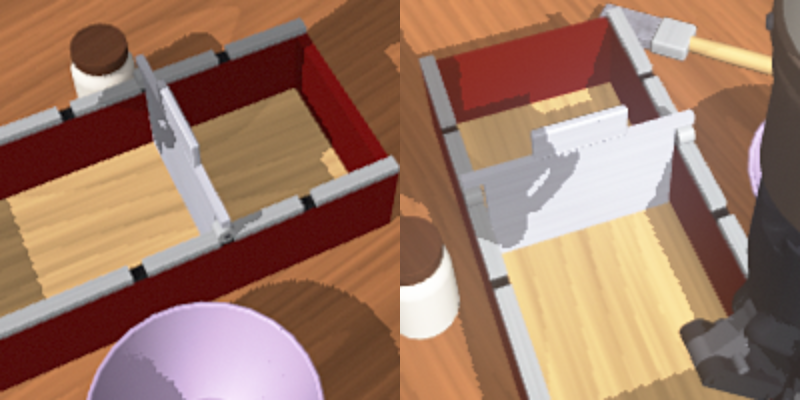

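```bash
python3 -c "
from bench import *;job_done();print(read_state()['clock'])"
```

```text
the job is handed in; nothing more can be done
the job is handed in; nothing more can be done
```

The partition is seated in the middle pair of notches. I handed the job in at about 12.7 s with the hand clear of the drawer. I pushed only on the tab, with shut fingertips, and did not grip or lift the partition. It clicked through the first pair of notches on the way.

- **Forces:** sliding took about 1.5–2 N, and the highest push I read was 5.5 N, at the first notch. At the middle notch the push fell to zero at TCP drawer y of about +29 and was still zero at +34. I had predicted contact there at about +35.7.
- **Pictures:** the last pictures show the ears over the middle notches, with the first and last pairs open. The jar, bowl and brush look undisturbed. The weight was outside the last crops, so I did not check it at the end.
- **Disagreements:** the drawer fit gave a strip height of 93 mm instead of 100 mm. The tab corners in the last picture were 2–3 px from where I predicted them, though I predicted at 158 mm height rather than 162 mm. The measured tool height also drifted about 5 mm before contact. None of these changed the result.

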